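Press a shoulder bushing home in a floating bearing carrier

TASK

Take the smaller of the two brass shoulder bushings from the tray, find the bore in the floating carrier of the bearing housing by feel, and press the bushing in until its shoulder lies flush on the carrier all round, then let go of it. The bore's exact place is not known and the fit is stiff, so press firmly but gently, never with more than about 40 N on the housing; leave the larger bushing standing where it is.

Things in the scene. Friction and masses are not known exactly. Their poses are not given: they have to be found in the camera images.
- bushing: Smaller brass bushing, 0.12 kg, loose, upright in the tray. Origin: centre of its underside, z up its axis. From below: spigot 20 mm diameter x 18 mm, foot chamfered 1 mm; shoulder 34 mm diameter, 18 to 22 mm up; collar 24 mm diameter, 22 to 42 mm up, hollow. Grip the collar; tips close above the shoulder bear on it in pressing.
- big_bushing: The larger bushing, upright in the same tray 50 to 75 mm from the smaller; either may be on either side. Same heights and collar, but a spigot of 28 mm and a shoulder of 40 mm diameter: it does not fit. Origin: centre of its underside.
- housing: Grey bearing housing, bolted to the bench. Origin: centre of its underside; z up. Base 70 (x) x 104 (y) x 10 mm, on it a square frame 70 x 70 mm, top at 27 mm. In it floats a 43 mm square aluminium carrier, top at 30 mm, with an upright bore 21 mm wide, mouth chamfered 1 mm. With the shoulder flush the bushing's origin is 12 mm above this one; resting on the carrier beside the bore, 30 mm.
- housing_mid (a point): Middle of the housing at the carrier's top. The bore's axis is up to 6 mm from it along the housing's x and, independently, its y, unmeasured; the carrier stays put but yields sideways, within these 6 mm, at about 8 N. A dark friction ring 6 mm down the bore gives the stiff fit: the bushing's foot drives it down the last 12 mm against about 9 N; it does not spring back.
- tray: Low steel tray, fixed: 68 (x) x 124 (y) mm outside, rim 12 mm high, wall 4 mm, inner floor 4 mm above the bench. Origin: centre of its underside. The bushings stand apart along its y.
Not all that is in view belongs to the job. What is shaped like the bushing but red is not meant.

How it is judged:
By the outcome, as a careful person would: the job done as asked, in the order asked, and still so for the second after the job is handed in, with the robot touching nothing.
It also fails if it takes over 67 s, if anything falls off the work surface, if the arm or the gripper's body presses on something with over 40 N, if the wrist force passes 120 N, or if a joint passes its speed limit or range.

ROBOT

A 6-joint arm with a two-finger parallel gripper is mounted at the origin on a cart in front of the work surface, level with it; the furniture and walls round the work are solid. World frame = base frame: x ahead of the robot, y to its left, z up, the work surface at z = 0. Lengths are in m, angles in rad, forces in N, time in s.
With the tool pointing down it reaches from about 0.35 to 0.775 m from the base axis. Payload 5.5 kg.
Tool frame: the origin (TCP) lies between the finger pads; the fingertips stand 19 mm ahead of it and the grasp point (between the pads) is the TCP; z points along the fingers, x is the direction in which the jaws open and shut, and the axes are right-handed (so a half turn about z gives the same grasp; the last joint's range is limited). The gripper opens to 85 mm and grips with 20 to 120 N. Pads are 22 mm wide; open, the fingers measure 114 mm over their backs; the gripper's body (76 mm by 85 mm) begins 54 mm behind the grasp point. The pads swing forward as they close: fully open they stand 13 mm farther back than shut.
Start: joints at [1.055, 0.313, 0.046, 1.304, 0, 1.431], TCP at [0.211, 0.535, 0.25] pointing down, gripper open.
Joint ranges: [-2.76, 2.76], [-0.86, 1.69], [-1.03, 1.26], [-2.2, 2.34], [-1.47, 1.5], [-3.14, 3.14]. Speed limits (rad/s): [2.57, 2.57, 3.14, 3.14, 3.14, 3.14].

INTERFACE

Orientations are given as a unit quaternion [w, x, y, z].
In Python, from workcell import env gives the robot as it stands. The module is installed in compiled form; this text tells all that it offers.
- The arm moves only by the tool carry_out, never from a script. Its argument "steps" is a list of rows, each a list of 7 numbers: the gripper command: -1 is shut, 1 is fully open, values between are in proportion, then the shift along the tool's x, y, z in m, then the turn, a rotation vector about the tool's x, y, z in rad. A call has 1 to 20 rows; each row shifts and turns the commanded pose from where the row before left it, along the tool's axes as they then stand; what a row does not reach is not made up. A row lasts 1/8 s, in which the tool goes at most 62.5 mm and 10.7 degrees, less where a joint would pass 70% of its speed; a pose out of reach is approached as far as the arm can. A call with a gripper value outside its range is refused whole. The fingers move at their own pace and stop on an object; "grip_force" is the grip in N (left out, the last holds). Time passes only in rows, so rows that do not move let the fingers close. It gives the time, the measured TCP pose, the force and the opening at its end, in the units of the state.
- env.get_state(): the state, without advancing time (a new reading comes with each control period).
- env.read_camera(name): name is "scene" or "top" or "wrist"; returns a dict with "color" (400x640x3 uint8, red, green, blue), "K" (3x3 intrinsics, pixels), "dist" ([k1, k2, p1, p2, k3] as OpenCV has them; the pictures are not rectified), "R" (3x3) and "t" (3): a world point X has camera coordinates R X + t. Camera axes: x right, y down, z forward; pixel columns grow to the right and rows downward; lengths in m; the calibration is good to about 2 mm. A picture is of the moment at which its call begins. There is no depth.
- env.hand_in(): hands the job in, once; it reports no verdict.
The state is a dict: "clock": time; "joint_pos": joint angles; "qvel": joint speeds; "tau": joint torques, N m; "tcp_pos": TCP position; "orientation": TCP orientation; "wrist_force": force on the tool from outside, world axes, zero at the start; "ft_torque": the same for the moment, N m; "finger_gap": finger opening in m.
Only numpy, scipy, OpenCV 4.12 (cv2) and the standard library are available. Lean on these libraries where they do the work, as an engineer would, in place of code of your own. Each camera call takes 0.05 s, during which the arm holds its last target. There are 200 camera calls.

## Working session

There is one attempt and no reset: what is moved stays moved. The work goes in short steps, Python scripts to look and compute and a tool call to move; the robot and the scene stay as the last step left them, time stands still between calls to the robot, and variables do not carry over. Pictures are saved under pics/ and viewed, about 8 in all and at most 12, crops included, and the job is handed in when it is done.

Besides the shell and the picture viewer there is one more tool, called after "Emit:" as name(argument=value, ...) on one line, values as JSON. carry_out: Moves the arm, as the interface text tells. Its arguments: {"type":"object","properties":{"steps":{"type":"array","items":{"type":"array","items":{"type":"number"}}},"grip_force":{"type":"number"}},"required":["steps"]}

```bash
mkdir -p pics
cat > h.py <<'E'
from workcell import env
import cv2, numpy as np, pickle
def shot(n,f):
    r=env.read_camera(n); pickle.dump(r,open(f'pics/{f}.pkl','wb'))
    cv2.imwrite(f'pics/{f}.png',r['color'][:,:,::-1]); return r
def ray(r,uv):
    p=cv2.undistortPoints(np.array([[uv]],float),r['K'],np.array(r['dist'],float))[0,0]
    R=np.array(r['R']); t=np.array(r['t']); return -R.T@t, R.T@np.array([p[0],p[1],1.])
def onz(r,uv,z):
    c,d=ray(r,uv); return c+d*(z-c[2])/d[2]
def proj(r,X):
    return cv2.projectPoints(np.array(X,float).reshape(-1,1,3),cv2.Rodrigues(np.array(r['R'],float))[0],np.array(r['t'],float),r['K'],np.array(r['dist'],float))[0][:,0]
def tri(a,ua,b,ub):
    (c1,d1),(c2,d2)=ray(a,ua),ray(b,ub)
    s=np.linalg.lstsq(np.array([d1,-d2]).T,c2-c1,rcond=None)[0]
    p,q=c1+s[0]*d1,c2+s[1]*d2; return (p+q)/2,np.linalg.norm(p-q)
def load(f): return pickle.load(open(f'pics/{f}.pkl','rb'))
E
python3 - <<'E'
from h import *
a=shot('scene','s0');b=shot('top','t0')
im=np.vstack([a['color'],b['color']])[:,:,::-1]
cv2.imwrite('pics/st.png',cv2.resize(im,(480,600)))
print(env.get_state())
for r in(a,b): print(-np.array(r['R']).T@r['t'])
E
```

```text
{'clock': 0.1, 'joint_pos': array([1.05541897e+00, 3.13926255e-01, 4.50977288e-02, 1.30359867e+00,
       3.97376177e-07, 1.43118892e+00]), 'qvel': array([ 0.00153971, -0.00136226,  0.00292405, -0.00104767, -0.00125898,
       -0.00067716]), 'tau': array([ 2.27719371e-03, -4.81724489e+01,  2.99244547e+01,  1.27287424e-02,
       -1.10784531e-04, -2.44362457e-05]), 'tcp_pos': array([0.21082175, 0.53450438, 0.24949957]), 'orientation': array([ 3.60301425e-04,  8.26736945e-01,  5.62588089e-01, -7.31516531e-04]), 'wrist_force': array([ 0.01426736, -0.14948174, -0.38299936]), 'ft_torque': array([-0.04806568, -0.00578905, -0.07198753]), 'finger_gap': 0.08547381110475831}
[0.08539204 0.02561838 0.70325165]
[0.45956523 0.30343667 0.90753459]
```

View pics/t0.png

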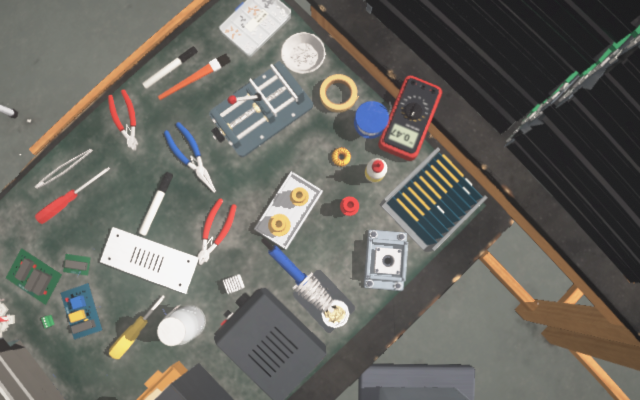

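View pics/s0.png

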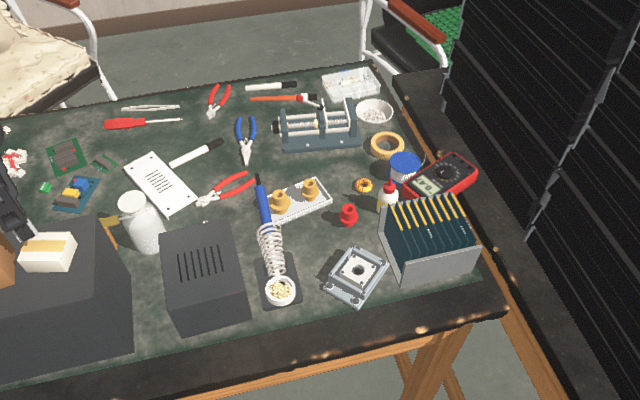

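The top view shows the tray at about (288,210), with bushings at (299,196) and (280,225), and the housing at (386,261). In the scene view the bushings are at (310,188) and (280,201), and the housing is at (357,272). I'll enlarge both views.

Run:
```python
from h import *
a=load('t0')['color'][165:300,240:420,::-1]; b=load('s0')['color'][170:310,255:400,::-1]
cv2.imwrite('pics/ct.png',cv2.resize(a,None,fx=4.4,fy=4.4,interpolation=cv2.INTER_CUBIC))
cv2.imwrite('pics/cs.png',cv2.resize(b,None,fx=4.2,fy=4.2,interpolation=cv2.INTER_CUBIC))
```

```text
(no output)
```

View pics/ct.png

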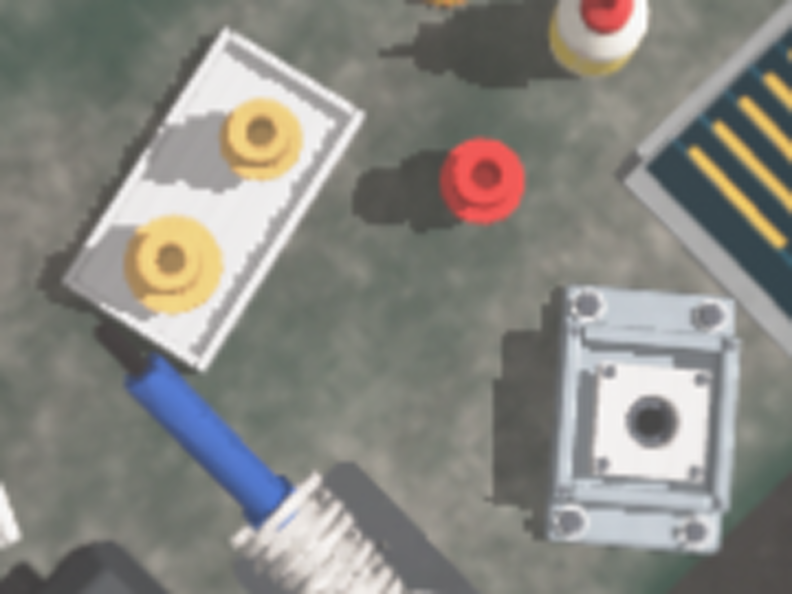

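View pics/cs.png

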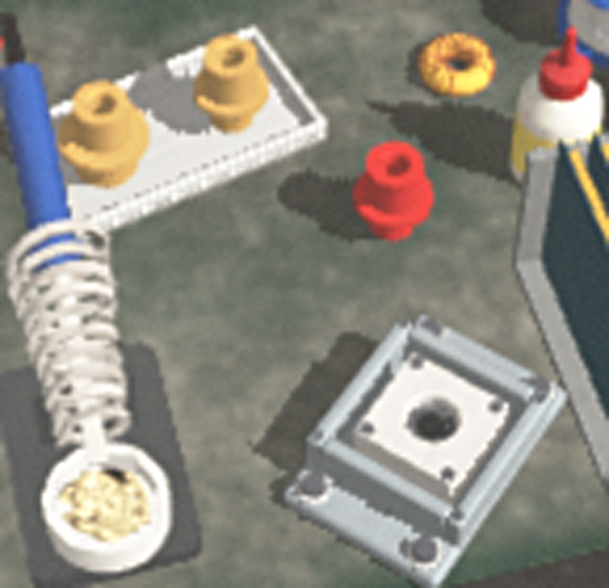

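Small bushing: its collar rim centre is at (261,131) in the top crop and (235,56) in the scene crop. The larger one is at (172,258) and (97,100). The bore mouth is at (652,421) and (434,419).

Run:
```python
from h import *
t=load('t0');s=load('s0')
T=lambda x,y:((x+.5)/4.4-.5+240,(y+.5)/4.4-.5+165)
S=lambda x,y:((x+.5)/4.2-.5+255,(y+.5)/4.2-.5+170)
for n,a,b in[('small',(261,131),(235,56)),('big',(172,258),(97,100)),('bore',(652,421),(434,419))]:
    print(n,tri(t,T(*a),s,S(*b)))
print('small z.046',onz(t,T(261,131),.046),'bore z.03',onz(t,T(652,421),.03),onz(s,S(434,419),.03))
print('carrier corners',[onz(t,T(*p),.03).round(4) for p in[(597,364),(712,370),(708,479),(593,474)]])
print('frame',[onz(t,T(*p),.027).round(4) for p in[(583,325),(738,340),(728,507),(553,497)]])
print('base',[onz(t,T(*p),.01).round(4) for p in[(567,287),(737,297),(719,551),(549,540)]])
print('tray',[onz(t,T(*p),.012).round(4) for p in[(226,28),(364,113),(204,370),(65,281)]])
```

```text
small (array([0.58658923, 0.34509307, 0.04607588]), np.float64(0.00014253349871143274))
big (array([0.53431167, 0.37933887, 0.04897268]), np.float64(0.003935571391523349))
bore (array([0.47765318, 0.18856862, 0.0299617 ]), np.float64(0.0009041440917949328))
small z.046 [0.58664219 0.3450389  0.046     ] bore z.03 [0.47790232 0.188193   0.03      ] [0.47735049 0.18891969 0.03      ]
carrier corners [array([0.4998, 0.2103, 0.03  ]), array([0.4985, 0.1646, 0.03  ]), array([0.4556, 0.1657, 0.03  ]), array([0.4566, 0.2111, 0.03  ])]
frame [array([0.5153, 0.2158, 0.027 ]), array([0.5108, 0.1539, 0.027 ]), array([0.4448, 0.1571, 0.027 ]), array([0.4472, 0.2264, 0.027 ])]
base [array([0.5316, 0.2208, 0.01  ]), array([0.5293, 0.1515, 0.01  ]), array([0.4269, 0.1577, 0.01  ]), array([0.4298, 0.2262, 0.01  ])]
tray [array([0.6339, 0.3625, 0.012 ]), array([0.6002, 0.305 , 0.012 ]), array([0.494 , 0.3664, 0.012 ]), array([0.5282, 0.424 , 0.012 ])]
```

Emit:
carry_out(steps=[[1, -0.004, 0.042, 0, 0, 0, 0], [1, -0.004, 0.042, 0, 0, 0, 0], [1, -0.004, 0.042, 0.01, 0, 0, 0], [1, -0.004, 0.042, 0.01, 0, 0, 0], [1, -0.004, 0.042, 0.01, 0, 0, 0], [1, -0.004, 0.042, 0.01, 0, 0, 0], [1, -0.004, 0.042, 0.01, 0, 0, 0], [1, -0.004, 0.042, 0.01, 0, 0, 0], [1, -0.004, 0.042, 0.01, 0, 0, 0], [1, -0.002, 0.041, 0.01, 0, 0, 0], [1, 0, 0, 0.01, 0, 0, 0.1], [1, 0, 0, 0.01, 0, 0, 0.1], [1, 0, 0, 0, 0, 0, 0], [1, 0, 0, 0, 0, 0, 0]])

```text
clock: 1.85
tcp_pos: [0.5868, 0.3459, 0.1504]
orientation: [-0.0, 0.878, 0.478, -0.0]
wrist_force: [0.4, 0.6, 0.1]
finger_gap: 0.0853
```

```bash
cat >> h.py <<'E'
def pose():
    from scipy.spatial.transform import Rotation as Ro
    s=env.get_state(); q=s['orientation']; R=Ro.from_quat([q[1],q[2],q[3],q[0]]).as_matrix()
    return s,R
def delta(target,ang=None):
    "shift in tool axes to world target; turn about tool z so that tool x points at world angle ang (deg, mod 180)"
    s,R=pose(); d=R.T@(np.array(target)-s['tcp_pos'])
    a=np.degrees(np.arctan2(R[1,0],R[0,0]))
    print('t',round(s['clock'],2),'tcp',s['tcp_pos'].round(4),'xang',a.round(2),'z',R[:,2].round(4),'F',s['wrist_force'].round(1),'M',s['ft_torque'].round(2),'gap',round(s['finger_gap'],4),'shift',d.round(4), 'j',s['joint_pos'].round(2))
    if ang is not None: print('turn z',np.radians(-(((ang-a)+90)%180-90)).round(3))
E
python3 - <<'E'
from h import *
r=shot('wrist','w1'); delta([.5866,.345,.047],57)
print(proj(r,[[.5866,.3451,.046],[.5866,.345,.026]]))
E
```

```text
t 1.9 tcp [0.5869 0.346  0.1507] xang 57.1 z [ 5.e-04  3.e-04 -1.e+00] F [ 0.6  0.5 -0.2] M [ 0.08 -0.06  0.02] gap 0.0856 shift [-0.0011  0.0003  0.1037] j [0.41 0.56 0.18 1.19 0.   0.99]
turn z 0.002
[[322.03856041 205.66355019]
 [321.97566887 197.05969534]]
```

View pics/w1.png

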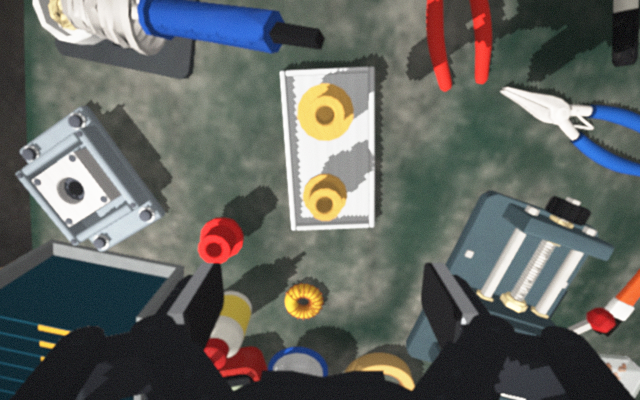

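The wrist view shows the small bushing's collar at about (324,203), between the jaws. That is within about 1.5 mm of the prediction at (322,206). The big one is at (327,108), clear of the pads. I'll descend and grip.

Emit:
carry_out(steps=[[1, -0.001, 0, 0.03, 0, 0, 0], [0.4, 0, 0, 0.03, 0, 0, 0], [0, 0, 0, 0.025, 0, 0, 0], [-0.2, 0, 0, 0.017, 0, 0, 0], [-0.25, 0, 0, 0, 0, 0, 0], [-0.25, 0, 0, 0, 0, 0, 0], [-0.25, 0, 0, 0, 0, 0, 0], [-0.25, 0, 0, 0, 0, 0, 0]], grip_force=60)

```text
clock: 2.9
tcp_pos: [0.5869, 0.3452, 0.0493]
orientation: [0.0, 0.879, 0.477, 0.001]
wrist_force: [0.2, 1.2, 0.5]
finger_gap: 0.0322
```

Run:
```python
from h import *
r=shot('wrist','w2'); delta([.5866,.345,.047],57)
```

```text
t 2.95 tcp [0.5868 0.3451 0.0491] xang 57.01 z [ 1.2e-03  6.0e-04 -1.0e+00] F [-0.8  0.5  0.5] M [ 0.03 -0.01  0.04] gap 0.0319 shift [-0.0002 -0.0001  0.0021] j [0.41 0.63 0.04 0.98 0.   0.99]
turn z 0.0
```

View pics/w2.png

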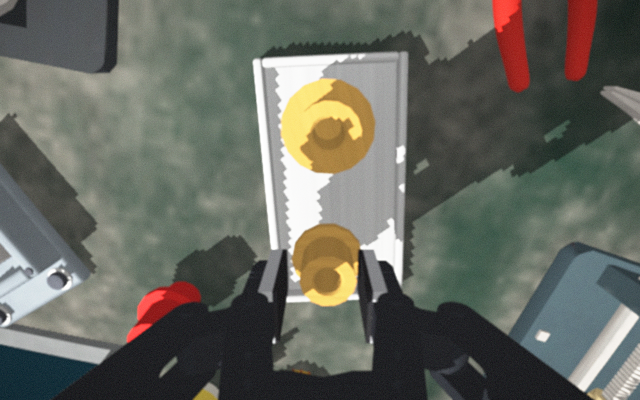

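The collar at (326,275) sits between the pads. I'll go down a little further and close.

Emit:
carry_out(steps=[[-0.25, 0.0005, 0, 0.002, 0, 0, 0], [-0.4, 0, 0, 0, 0, 0, 0], [-1, 0, 0, 0, 0, 0, 0], [-1, 0, 0, 0, 0, 0, 0], [-1, 0, 0, 0, 0, 0, 0], [-1, 0, 0, 0, 0, 0, 0]], grip_force=80)

```text
clock: 3.7
tcp_pos: [0.5868, 0.3455, 0.0466]
orientation: [-0.0, 0.879, 0.477, 0.0]
wrist_force: [-0.4, -0.0, 2.4]
finger_gap: 0.0212
```

Run:
```python
from h import *
delta([.4777,.1885,.10],57)
```

```text
t 3.7 tcp [0.5868 0.3455 0.0466] xang 57.01 z [ 5.e-04  3.e-04 -1.e+00] F [-0.4 -0.   2.4] M [ 0.08  0.03 -0.06] gap 0.0212 shift [-0.191  -0.006  -0.0535] j [0.41 0.63 0.04 0.97 0.   0.99]
turn z 0.0
```

Emit:
carry_out(steps=[[-1, 0, 0, -0.01, 0, 0, 0], [-1, 0, 0, -0.03, 0, 0, 0], [-1, 0, 0, -0.03, 0, 0, 0], [-1, -0.031, -0.001, 0, 0, 0, 0], [-1, -0.04, -0.001, 0, 0, 0, 0], [-1, -0.04, -0.001, 0, 0, 0, 0], [-1, -0.04, -0.001, 0, 0, 0, 0], [-1, -0.03, -0.001, 0, 0, 0, 0], [-1, -0.01, -0.001, 0, 0, 0, 0], [-1, 0, 0, 0, 0, 0, 0], [-1, 0, 0, 0, 0, 0, 0]])

```text
clock: 5.08
tcp_pos: [0.4786, 0.1891, 0.1166]
orientation: [0.0, 0.879, 0.477, 0.001]
wrist_force: [0.5, 0.7, -1.5]
finger_gap: 0.0212
```

Run:
```python
from h import *
r=shot('wrist','w3'); s=shot('scene','s3'); delta([.4777,.1885,.10],57)
p=env.get_state()['tcp_pos']
print(proj(r,[[.4777,.1885,.03],p,p-[0,0,.0426]]),proj(s,[p,p-[0,0,.0426]]))
im=np.hstack([cv2.resize(r['color'][100:400,170:470],(400,400)),cv2.resize(s['color'][190:310,290:410],(400,400),interpolation=cv2.INTER_CUBIC)])
cv2.imwrite('pics/c3.png',im[:,:,::-1])
```

```text
t 5.17 tcp [0.4783 0.1891 0.1163] xang 57.05 z [ 5.e-04  3.e-04 -1.e+00] F [-0.3 -0.9 -1. ] M [-0.02 -0.   -0.02] gap 0.0211 shift [-0.0009 -0.0001  0.0163] j [ 0.22  0.28 -0.34  0.95  0.    0.8 ]
turn z 0.001
[[321.4692687  213.58904128]
 [323.10794161 286.9956629 ]
 [322.92413333 242.70593652]] [[361.49581715 237.68952399]
 [359.74658139 253.78061413]]
```

View pics/c3.png

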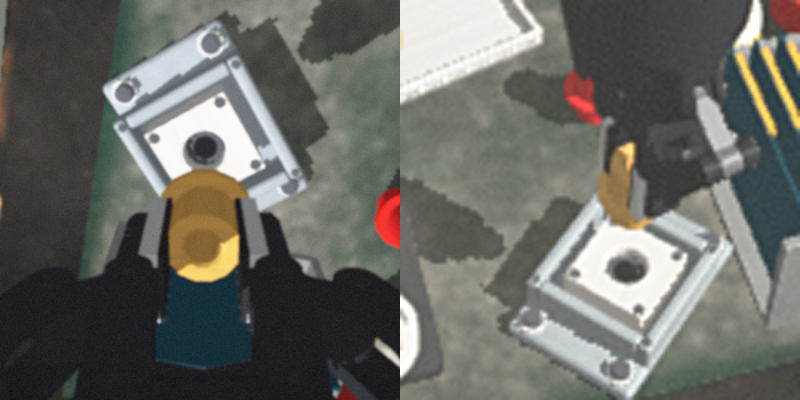

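The bushing hangs upright in the jaws, with the bore just below it at wrist pixel (322,211) against a predicted (321.5,213.6). The cameras agree to about 1 mm, so I'll go down and feel.

Emit:
carry_out(steps=[[-1, -0.0005, 0, 0.015, 0, 0, 0], [-1, 0, 0, 0.015, 0, 0, 0], [-1, 0, 0, 0.01, 0, 0, 0], [-1, 0, 0, 0, 0, 0, 0], [-1, 0, 0, 0.001, 0, 0, 0], [-1, 0, 0, 0.001, 0, 0, 0], [-1, 0, 0, 0.001, 0, 0, 0], [-1, 0, 0, 0.001, 0, 0, 0], [-1, 0, 0, 0, 0, 0, 0]])

```text
clock: 6.3
tcp_pos: [0.4775, 0.188, 0.0725]
orientation: [0.0, 0.879, 0.477, 0.0]
wrist_force: [0.7, -0.4, -1.3]
finger_gap: 0.0212
```

Run:
```python
from h import *
delta([.4779,.189,.0546],57)
```

```text
t 6.3 tcp [0.4775 0.188  0.0725] xang 57.0 z [ 5.e-04  2.e-04 -1.e+00] F [ 0.7 -0.4 -1.3] M [0.06 0.   0.01] gap 0.0212 shift [ 0.0011 -0.0002  0.0179] j [ 0.22  0.32 -0.41  0.84  0.    0.79]
turn z 0.0
```

Emit:
carry_out(steps=[[-1, 0.0006, 0, 0, 0, 0, 0], [-1, 0, 0, 0.0005, 0, 0, 0], [-1, 0, 0, 0.0005, 0, 0, 0], [-1, 0, 0, 0.0005, 0, 0, 0], [-1, 0, 0, 0.0005, 0, 0, 0], [-1, 0, 0, 0, 0, 0, 0]])

```text
clock: 7.05
tcp_pos: [0.4777, 0.1885, 0.0703]
orientation: [-0.0, 0.879, 0.477, 0.0]
wrist_force: [0.1, 0.2, -1.6]
finger_gap: 0.0216
```

Run:
```python
from h import *
delta([.4779,.189,.0546],57)
```

```text
t 7.05 tcp [0.4777 0.1885 0.0703] xang 57.01 z [ 1.e-04  1.e-04 -1.e+00] F [ 0.1  0.2 -1.6] M [-0.03 -0.04  0.05] gap 0.0216 shift [ 0.0005 -0.      0.0157] j [ 0.22  0.33 -0.41  0.84  0.    0.8 ]
turn z 0.0
```

Emit:
carry_out(steps=[[-1, 0, 0, 0.0005, 0, 0, 0], [-1, 0, 0, 0.0005, 0, 0, 0], [-1, 0, 0, 0.0005, 0, 0, 0], [-1, 0, 0, 0.0005, 0, 0, 0], [-1, 0, 0, 0.0005, 0, 0, 0], [-1, 0, 0, 0.0005, 0, 0, 0], [-1, 0, 0, 0, 0, 0, 0]])

```text
clock: 7.92
tcp_pos: [0.4777, 0.1885, 0.0673]
orientation: [-0.0, 0.879, 0.477, 0.0]
wrist_force: [1.0, -0.2, -1.4]
finger_gap: 0.0209
```

Run:
```python
from h import *
delta([.4779,.189,.0546],57)
```

```text
t 7.92 tcp [0.4777 0.1885 0.0673] xang 57.01 z [ 1.e-04  1.e-04 -1.e+00] F [ 1.  -0.2 -1.4] M [-0.01 -0.04 -0.02] gap 0.0209 shift [ 0.0005 -0.0001  0.0127] j [ 0.22  0.33 -0.41  0.83  0.    0.8 ]
turn z 0.0
```

It's in the bore with no side load. Now I'll press slowly past the ring.

Emit:
carry_out(steps=[[-1, 0, 0, 0.0005, 0, 0, 0], [-1, 0, 0, 0.0005, 0, 0, 0], [-1, 0, 0, 0.0005, 0, 0, 0], [-1, 0, 0, 0.0005, 0, 0, 0], [-1, 0, 0, 0.0005, 0, 0, 0], [-1, 0, 0, 0.0005, 0, 0, 0], [-1, 0, 0, 0, 0, 0, 0]])

```text
clock: 8.8
tcp_pos: [0.4778, 0.1885, 0.0652]
orientation: [0.0, 0.879, 0.477, 0.0]
wrist_force: [-1.7, -0.2, 7.7]
finger_gap: 0.0214
```

Run:
```python
from h import *
delta([.4779,.189,.0546],57)
```

```text
t 8.8 tcp [0.4778 0.1885 0.0652] xang 57.01 z [ 9.e-04  0.e+00 -1.e+00] F [-1.7 -0.2  7.7] M [-0.25  0.42  0.03] gap 0.0214 shift [ 0.0005 -0.0002  0.0106] j [ 0.22  0.33 -0.41  0.82 -0.    0.8 ]
turn z 0.0
```

Emit:
carry_out(steps=[[-1, 0, 0, 0.0005, 0, 0, 0], [-1, 0, 0, 0.0005, 0, 0, 0], [-1, 0, 0, 0.0005, 0, 0, 0], [-1, 0, 0, 0.0005, 0, 0, 0], [-1, 0, 0, 0.0005, 0, 0, 0], [-1, 0, 0, 0.0005, 0, 0, 0], [-1, 0, 0, 0.0005, 0, 0, 0], [-1, 0, 0, 0.0005, 0, 0, 0], [-1, 0, 0, 0, 0, 0, 0]])

```text
clock: 9.93
tcp_pos: [0.4779, 0.1885, 0.0613]
orientation: [0.0, 0.879, 0.477, 0.0]
wrist_force: [-1.7, 0.1, 8.8]
finger_gap: 0.021
```

Run:
```python
from h import *
delta([.4779,.189,.0546],57)
```

```text
t 9.93 tcp [0.4779 0.1885 0.0613] xang 57.0 z [ 0.0011 -0.     -1.    ] F [-1.7  0.1  8.8] M [-0.2   0.51  0.03] gap 0.021 shift [ 0.0004 -0.0003  0.0067] j [ 0.22  0.34 -0.42  0.82 -0.    0.8 ]
turn z 0.0
```

Moving against a steady ~9–10 N. Continuing.

Emit:
carry_out(steps=[[-1, 0, 0, 0.0005, 0, 0, 0], [-1, 0, 0, 0.0005, 0, 0, 0], [-1, 0, 0, 0.0005, 0, 0, 0], [-1, 0, 0, 0.0005, 0, 0, 0], [-1, 0, 0, 0.0005, 0, 0, 0], [-1, 0, 0, 0.0005, 0, 0, 0], [-1, 0, 0, 0.0005, 0, 0, 0], [-1, 0, 0, 0.0005, 0, 0, 0], [-1, 0, 0, 0.0005, 0, 0, 0], [-1, 0, 0, 0.0005, 0, 0, 0], [-1, 0, 0, 0, 0, 0, 0]])

```text
clock: 11.3
tcp_pos: [0.478, 0.1885, 0.0565]
orientation: [0.0, 0.879, 0.477, 0.001]
wrist_force: [-2.3, -0.3, 9.1]
finger_gap: 0.0209
```

Run:
```python
from h import *
delta([.4779,.189,.0546],57)
```

```text
t 11.3 tcp [0.478  0.1885 0.0565] xang 57.01 z [ 0.0013  0.     -1.    ] F [-2.3 -0.3  9.1] M [-0.26  0.57  0.02] gap 0.0209 shift [ 0.0003 -0.0004  0.0019] j [ 0.22  0.34 -0.42  0.8  -0.    0.8 ]
turn z 0.0
```

Emit:
carry_out(steps=[[-1, 0, 0, 0.0005, 0, 0, 0], [-1, 0, 0, 0.0005, 0, 0, 0], [-1, 0, 0, 0.0005, 0, 0, 0], [-1, 0, 0, 0.0004, 0, 0, 0], [-1, 0, 0, 0, 0, 0, 0]])

```text
clock: 11.92
tcp_pos: [0.4781, 0.1885, 0.0546]
orientation: [0.0, 0.879, 0.477, 0.001]
wrist_force: [-2.2, -1.1, 10.8]
finger_gap: 0.0213
```

Run:
```python
from h import *
delta([.4779,.189,.0546],57)
```

```text
t 11.93 tcp [0.4781 0.1885 0.0546] xang 57.01 z [ 1.4e-03  1.0e-04 -1.0e+00] F [-2.2 -1.1 10.8] M [-0.24  0.67  0.  ] gap 0.0213 shift [ 0.0003 -0.0004  0.    ] j [ 0.22  0.34 -0.43  0.8  -0.    0.8 ]
turn z 0.0
```

Emit:
carry_out(steps=[[-1, 0, 0, 0.0003, 0, 0, 0], [-1, 0, 0, 0.0003, 0, 0, 0], [-1, 0, 0, 0.0003, 0, 0, 0], [-1, 0, 0, 0, 0, 0, 0]])

```text
clock: 12.42
tcp_pos: [0.4781, 0.1885, 0.0544]
orientation: [0.0, 0.879, 0.477, 0.001]
wrist_force: [-3.4, -1.2, 15.1]
finger_gap: 0.0207
```

Run:
```python
from h import *
delta([.4779,.189,.0546],57)
```

```text
t 12.43 tcp [0.4781 0.1885 0.0544] xang 57.01 z [ 0.0019  0.     -1.    ] F [-3.4 -1.2 15.1] M [-0.46  0.98  0.04] gap 0.0207 shift [ 0.0003 -0.0004 -0.0002] j [ 0.22  0.34 -0.43  0.8  -0.    0.8 ]
turn z 0.0
```

Emit:
carry_out(steps=[[-1, 0, 0, 0.0004, 0, 0, 0], [-1, 0, 0, 0.0004, 0, 0, 0], [-1, 0, 0, 0.0004, 0, 0, 0], [-1, 0, 0, 0, 0, 0, 0]])

```text
clock: 12.92
tcp_pos: [0.4782, 0.1885, 0.0542]
orientation: [0.001, 0.879, 0.477, 0.001]
wrist_force: [-7.2, -1.6, 23.6]
finger_gap: 0.0208
```

Run:
```python
from h import *
delta([.4779,.189,.0546],57)
```

```text
t 12.93 tcp [0.4782 0.1885 0.0542] xang 57.01 z [ 0.0024 -0.     -1.    ] F [-7.2 -1.6 23.6] M [-0.58  1.53 -0.01] gap 0.0208 shift [ 0.0003 -0.0005 -0.0004] j [ 0.22  0.34 -0.43  0.8  -0.    0.8 ]
turn z 0.0
```

Seated: z has stopped moving while the force rises to 24 N. I'll relieve the preload, then open a little.

Emit:
carry_out(steps=[[-1, 0, 0, -0.001, 0, 0, 0], [-1, 0, 0, -0.001, 0, 0, 0], [-1, 0, 0, 0, 0, 0, 0], [-0.3, 0, 0, 0, 0, 0, 0], [-0.1, 0, 0, 0, 0, 0, 0], [-0.1, 0, 0, 0, 0, 0, 0], [-0.1, 0, 0, 0, 0, 0, 0], [-0.1, 0, 0, 0, 0, 0, 0]], grip_force=20)

```text
clock: 13.92
tcp_pos: [0.4776, 0.1885, 0.0532]
orientation: [-0.0, 0.879, 0.477, -0.0]
wrist_force: [-0.4, 0.3, -0.4]
finger_gap: 0.0386
```

Run:
```python
from h import *
delta([.4779,.189,.0546],57)
```

```text
t 13.93 tcp [0.4776 0.1885 0.0532] xang 57.01 z [-1.e-04  1.e-04 -1.e+00] F [-0.4  0.3 -0.4] M [ 0.04 -0.03 -0.02] gap 0.0386 shift [ 0.0006  0.     -0.0014] j [ 0.22  0.34 -0.43  0.8   0.    0.8 ]
turn z 0.0
```

Released with no load. I'll rise straight up and look.

Emit:
carry_out(steps=[[-0.1, 0, 0, -0.01, 0, 0, 0], [-0.1, 0, 0, -0.02, 0, 0, 0], [-0.1, 0, 0, -0.03, 0, 0, 0], [0, 0, 0, -0.04, 0, 0, 0], [0, 0, 0.02, -0.03, 0, 0, 0], [0, 0, 0.04, 0, 0, 0, 0], [0, 0, 0, 0, 0, 0, 0], [0, 0, 0, 0, 0, 0, 0]])

```text
clock: 14.92
tcp_pos: [0.5273, 0.1558, 0.1833]
orientation: [-0.0, 0.879, 0.477, -0.0]
wrist_force: [0.9, 0.2, 0.7]
finger_gap: 0.0425
```

Run:
```python
from h import *
r=shot('wrist','w4'); s=shot('scene','s4'); t=shot('top','t4'); delta([.4779,.189,.0546],57)
p=np.array([.4777,.1885,0])
X=p+np.array([[0,0,.054]]+[[.017*np.cos(a),.017*np.sin(a),.034] for a in np.arange(0,6.28,.785)])
for n,c in(('s',s),('w',r)): print(n,proj(c,X).round(1).tolist())
bx=np.array([[.5343,.3793,.046]]);print('big',proj(r,bx),proj(s,bx))
b=s['color'][180:300,260:400]
cv2.imwrite('pics/c4.png',np.hstack([cv2.resize(b,(467,400),interpolation=cv2.INTER_CUBIC),cv2.resize(t['color'][170:300,250:420],(333,255)).repeat(2,0)[:400:1] if 0 else cv2.copyMakeBorder(cv2.resize(t['color'][170:300,250:420],(333,255)),0,145,0,0,cv2.BORDER_CONSTANT)])[:,:,::-1])
```

```text
t 15.07 tcp [0.5269 0.1562 0.1831] xang 57.05 z [-0.001  0.    -1.   ] F [-0.5  0.9 -0.2] M [-0.02 -0.    0.01] gap 0.0429 shift [ 0.0009 -0.0589  0.1286] j [ 0.14  0.29 -0.15  1.13  0.    0.72]
turn z 0.001
s [[359.2, 261.2], [363.3, 260.3], [355.4, 259.4], [349.2, 263.4], [348.3, 270.2], [353.4, 275.9], [361.6, 276.9], [367.8, 272.6], [368.5, 265.8]]
w [[323.8, 115.4], [335.5, 132.1], [345.2, 118.1], [342.5, 101.1], [328.5, 91.0], [311.6, 94.2], [302.1, 108.7], [305.3, 125.6], [319.1, 135.1]]
big [[592.40275234  36.12586577]] [[278.94547953 194.44414137]]
```

View pics/w4.png

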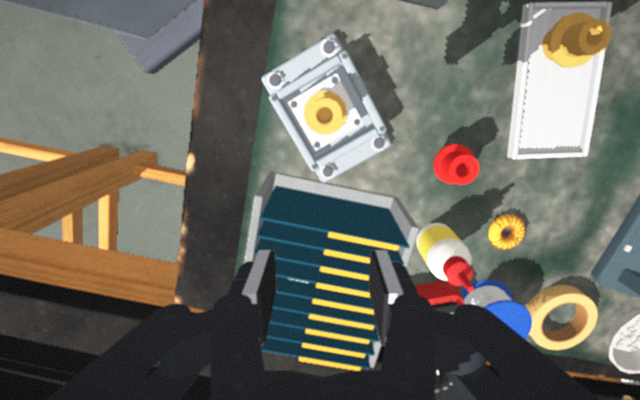

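View pics/c4.png

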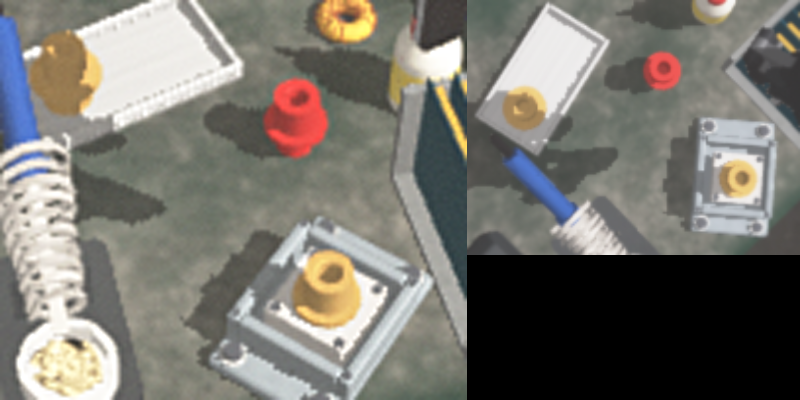

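The bushing stands upright in the carrier. Its collar centre is at scene (359.2,261.5), against a flush prediction of (359.2,261.2). The big bushing is still upright in the tray and the gripper is clear, so I'll hand in.

```bash
python3 -c "
from workcell import env; print(env.hand_in())"
```

```text
the job is handed in; nothing more can be done
None
```

The smaller bushing is pressed into the carrier bore with its shoulder down, the gripper has let go and risen clear, and the job is handed in at about 15 s on the clock.

- **Insertion:** It entered the bore at the first try, with no search needed. It met the friction ring at about 9 N. It stopped at tool height 54.2–54.4 mm, against 54.6 mm expected for flush. Holding there brought the wrist reading to about 24 N down and 7 N sideways, under the 40 N limit. I took that load off before opening the gripper.
- **Last checks:** After release the force read zero. In the scene picture the collar top is within 0.3 pixel of where a flush bushing should appear, and it looks upright. The larger bushing still stands upright in the tray.
- **Disagreements:**
  - The finger opening read about 21 mm on the 24 mm collar throughout, probably give in the fingers; the grip held without slipping.
  - The wrist camera differed from the fixed cameras by 1–2 mm, which is within calibration.
  - "Flush all round" rests on the height, the force and these views. I did not take a close-up of the shoulder gap.

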